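Square up lens-cover blanks against the fence

ROBOT

A 6-joint arm with a two-finger parallel gripper is mounted at the origin on the work surface. World frame = base frame: x ahead of the robot, y to its left, z up, the work surface at z = 0. Lengths are in m, angles in rad, forces in N, time in s.
With the tool pointing down it reaches from about 0.225 to 0.875 m from the base axis. Payload 3.4 kg.
Tool frame: the origin (TCP) lies at the very end of the fingers, on their centre line; the grasp point (between the pads) lies 19 mm behind it; x points along the fingers, y is the direction in which the jaws open and shut, and the axes are right-handed (so a half turn about x gives the same grasp; the last joint's range is limited). The gripper opens to 85 mm and grips with 20 to 120 N. Pads are 22 mm wide; open, the fingers measure 114 mm over their backs; the gripper's body (76 mm by 85 mm) begins 54 mm behind the grasp point. The pads swing forward as they close: fully open they stand 13 mm farther back than shut.
Start: joints at [-1.45, 0.276, 1.505, -0, 1.361, -0.121], TCP at [0.138, -0.558, 0.231] pointing down, gripper open.
Joint ranges: [-2.89, 2.89], [-0.75, 2.08], [0.22, 2.7], [-1.18, 4.32], [0.11, 2.71], [-2.7, 2.7]. Speed limits (rad/s): [2.57, 2.57, 3.14, 3.14, 3.14, 3.14].

INTERFACE

Orientations are given as a unit quaternion [w, x, y, z].
In Python, from rig import manip gives the robot as it stands. The module is installed in compiled form; this text tells all that it offers.
- The arm moves only by the tool play_rows, never from a script. Its argument "plan" is a list that holds one entry, the list of rows, each a list of 5 numbers: the closure, from 0 (fully open) to 1 (shut), then the shift along the tool's x, y, z in m, then the turn about the tool's x in degrees. A call has 1 to 12 rows; each row is the pose to reach, as a shift and turn from the pose measured when the call began, along the tool's axes at that moment; what a row does not reach only later rows make up. A row lasts 1/10 s, in which the tool goes at most 50 mm and 8.59 degrees, less where a joint would pass 70% of its speed; a pose out of reach is approached as far as the arm can. A call with a gripper value outside its range is refused whole. The fingers move at their own pace and stop on an object; "grip_force" is the grip in N (left out, the last holds). Time passes only in rows, so rows that repeat a pose let the fingers close. It gives the time, the measured TCP pose, the force and the opening at its end, in the units of the state.
- manip.get_state(): the state, without advancing time (a new reading comes with each control period).
- manip.get_image(name): name is "side" or "top" or "wrist"; returns (picture, depth): 384x512x3 uint8, red, green, blue; 384x512 float32, m along the optical axis (not along the pixel's ray), 0 where there is no reading.
- manip.camera_params(name): a dict with "intrinsics" (3x3 intrinsics, pixels), "R" (3x3) and "t" (3): a world point X has camera coordinates R X + t; the wrist camera has in their place "mount" (4x4, takes a point from camera to tool coordinates, whose origin is the TCP and whose axes are the tool frame's). Camera axes: x right, y down, z forward; pixel columns grow to the right and rows downward; lengths in m; the calibration is good to about 2 mm. A picture is of the moment at which its call begins: read the wrist's pose just before it. camera_params takes no time and is no camera call.
- manip.sign_off(): hands the job in, once; it reports no verdict.
The state is a dict: "clock": time; "qpos": joint angles; "qd": joint speeds; "effort": joint torques, N m; "position": TCP position; "ee_rot": TCP orientation; "contact_force": force on the tool from outside, world axes, zero at the start; "moment": the same for the moment, N m; "width": finger opening in m.
Only numpy, scipy, OpenCV 4.12 (cv2) and the standard library are available. Lean on these libraries where they do the work, as an engineer would, in place of code of your own. Each camera call takes 0.05 s, during which the arm holds its last target.

TASK

Pick up the straightedge by its blue handle and, with it alone, push the four loose lens-cover blanks together along the white board until all four are flush against the metal fence, then hold them there for a moment with a steady push of about 20 N in all, so that they sit in one straight row. Be gentle: do not ram, lift or tip the blanks, do not touch them with the fingers, and leave the bottle, the pot and the orange pry tool alone. Finally stand the straightedge back on its grey pad, lengthwise and roughly centred, and let go; leave the blanks in their row.

Things in the scene. Friction and masses are not known exactly. Their poses are not given: they have to be found in the camera images.
- board: White flat setting board fixed to the counter, 220 (x) x 200 (y) x 8 mm thick; origin at the centre of its underside, z up. Its +x is the pushing direction, towards the fence and away from the robot (within 0.25 rad of world x). An aluminium fence bar stands across its far part, square to its x.
- fence_near (a point): Point on the board's top, 40 mm ahead (+x) of its centre: the NEAREST place of the fence's near face. The fence (200 mm long in y, 14 mm thick, 20 mm tall, black knobs to 28 mm at its ends) is clamped each time somewhere else, its face 0 to 50 mm beyond this point along the board's x. This is not reported: find it by sight or feel. It does not give.
- rest: Grey rubber pad fixed to the counter, 60 (x) x 190 (y) x 6 mm thick; origin at the centre of its underside, z up, its y runs along its length. The straightedge stands on it at the start and belongs there at the end. Board and pad lie side by side, either one on the left.
- blade: Loose straightedge, 180 g: aluminium bar 20 (x) x 170 (y) x 22 mm tall standing on its underside, with a blue upright handle on its middle, 18 (x) x 60 (y) mm, from 22 to 72 mm above the underside. Origin at the centre of the underside, y along the bar, z up; both long faces (+x, -x) are alike and push equally well. Grip the handle from above across its 18 mm.
- blank1: Loose dark teal lens-cover blank 1 of 4 (numbered along the board's +y), about 30 g, block 24 (x) x 26 (y) x 12 mm tall, round mark on top; origin at the underside centre, z up. Starts flat on the board, its x within 0.3 rad of the board's, short of the fence, staggered and about 40 mm from its neighbour; all four lie within 78 mm either side of the board's middle line.
- blank2: Loose dark teal lens-cover blank 2 of 4 (numbered along the board's +y), about 30 g, block 24 (x) x 26 (y) x 12 mm tall, round mark on top; origin at the underside centre, z up. Starts flat on the board, its x within 0.3 rad of the board's, short of the fence, staggered and about 40 mm from its neighbour; all four lie within 78 mm either side of the board's middle line.
- blank3: Loose dark teal lens-cover blank 3 of 4 (numbered along the board's +y), about 30 g, block 24 (x) x 26 (y) x 12 mm tall, round mark on top; origin at the underside centre, z up. Starts flat on the board, its x within 0.3 rad of the board's, short of the fence, staggered and about 40 mm from its neighbour; all four lie within 78 mm either side of the board's middle line.
- blank4: Loose dark teal lens-cover blank 4 of 4 (numbered along the board's +y), about 30 g, block 24 (x) x 26 (y) x 12 mm tall, round mark on top; origin at the underside centre, z up. Starts flat on the board, its x within 0.3 rad of the board's, short of the fence, staggered and about 40 mm from its neighbour; all four lie within 78 mm either side of the board's middle line.
- spray: Bystander: loose blue bottle with a white cap, 56 mm across, 150 mm tall; origin at the centre of its underside.
- pot: Bystander: loose white pot, 44 mm across, 40 mm tall, with a blue stick up to 65 mm; origin at the centre of its underside.
- prytool: Bystander: loose flat orange pry tool lying along its x, 130 x 14 x 7 mm; origin at the underside, within 5 mm of its middle.
Mind the look-alikes: they are no part of the job. Leave any purple, red or yellow look-alike of the blank2 alone.

How it is judged:
By the outcome, as a careful person would: the job done as asked, in the order asked, and still so for the second after the job is handed in, with the robot touching nothing.
It also fails if it takes over 72 s, if anything falls off the work surface, if the arm or the gripper's body presses on something with over 40 N, if the wrist force passes 120 N, or if a joint passes its speed limit or range.

## Working session

There is one attempt and no reset: what is moved stays moved. The work goes in short steps, Python scripts to look and compute and a tool call to move; the robot and the scene stay as the last step left them, time stands still between calls to the robot, and variables do not carry over. Pictures are saved under pics/ and viewed, and the job is handed in when it is done.

Besides the shell and the picture viewer there is one more tool, called after "Emit:" as name(argument=value, ...), one argument or row to a line, values as JSON. play_rows: Moves the arm, as the interface text tells. Its arguments: {"type":"object","properties":{"plan":{"type":"array","items":{"type":"array","items":{"type":"array","items":{"type":"number"}}}},"grip_force":{"type":"number"}},"required":["plan"]}

```bash
mkdir -p pics
python3 - <<'E'
from rig import manip
import cv2, numpy as np
s=manip.get_state(); print(s)
for n in ['top','side']:
    im,d=manip.get_image(n); p=manip.camera_params(n)
    cv2.imwrite(f'pics/{n}0.png',im[:,:,::-1]); np.savez(f'{n}0.npz',im=im,d=d)
    print(n,p)
print(manip.camera_params('wrist'))
E
```

```text
{'clock': 0.0, 'qpos': array([-1.45000040e+00,  2.76608599e-01,  1.50614265e+00,  2.57336680e-05,
        1.36071631e+00, -1.21030403e-01]), 'qd': array([-0.00020879, -0.00026033, -0.00183384,  0.00019555,  0.00205844,
        0.00066741]), 'effort': array([ 2.57245410e-04, -4.16772759e+01, -2.45804769e+01, -1.97227191e-04,
        1.09880735e-02,  7.87151293e-06]), 'position': array([ 0.13762039, -0.55773495,  0.23042818]), 'ee_rot': array([ 0.08462553,  0.70195302,  0.08595129, -0.70193507]), 'contact_force': array([ 0.91939045, -0.60898919, -0.54167832]), 'moment': array([-0.01704987, -0.02545364, -0.03072506]), 'width': 0.08506086738755386}
top {'intrinsics': array([[395.01674935,   0.        , 257.13217225],
       [  0.        , 395.01674935, 193.01921552],
       [  0.        ,   0.        ,   1.        ]]), 'R': array([[-0.00461039, -0.99995354,  0.0084657 ],
       [-0.99268536,  0.00355521, -0.12067783],
       [ 0.12064212, -0.00896015, -0.99265563]]), 't': array([-0.05769828,  0.58132713,  0.72843843])}
side {'intrinsics': array([[442.94056959,   0.        , 262.41147553],
       [  0.        , 442.94056959, 186.79790091],
       [  0.        ,   0.        ,   1.        ]]), 'R': array([[ 0.92516072, -0.37955322,  0.00412293],
       [-0.28496476, -0.70169476, -0.65300808],
       [ 0.25074435,  0.60296253, -0.75733972]]), 't': array([-0.54404491,  0.13471366,  1.02928264])}
{'intrinsics': array([[277.11712194,   0.        , 255.61564287],
       [  0.        , 277.11712194, 191.08890683],
       [  0.        ,   0.        ,   1.        ]]), 'mount': array([[-3.43678342e-04, -3.01381299e-01,  9.53503642e-01,
        -1.42817093e-01],
       [ 9.99999926e-01,  5.92730377e-05,  3.79172229e-04,
         4.14219375e-04],
       [-1.70792476e-04,  9.53503702e-01,  3.01381257e-01,
        -7.67314352e-02],
       [ 0.00000000e+00,  0.00000000e+00,  0.00000000e+00,
         1.00000000e+00]])}
```

View pics/top0.png

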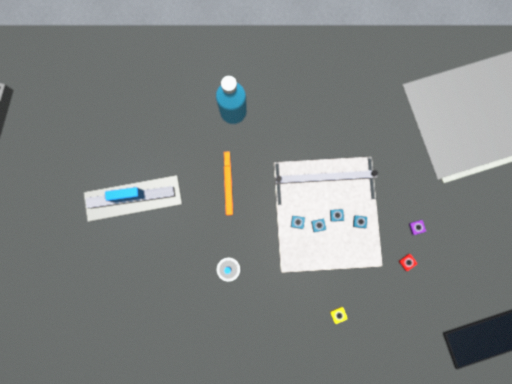

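View pics/side0.png

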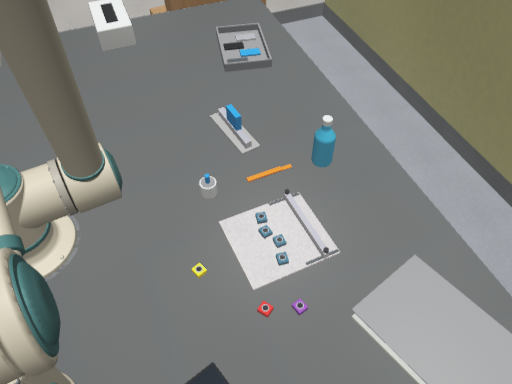

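The top view shows the pad and straightedge at about (132,197), the board at about (328,214) with its fence near row 178, and the blanks at (298,222), (319,225), (337,215) and (360,222). The pry tool at (228,183), the pot at (228,269) and the bottle at (231,100) lie between pad and board.

```bash
cat > h.py <<'E'
import numpy as np, cv2
def ray(p,u,v,z):
    K,R,t=p['intrinsics'],p['R'],p['t']
    d=R.T@np.linalg.solve(K,[u,v,1.]); c=-R.T@t
    return c+d*(z-c[2])/d[2]
def proj(p,X):
    q=p['intrinsics']@(p['R']@np.array(X,float)+p['t']); return q[:2]/q[2]
E
python3 - <<'E'
from h import *
from rig import manip
p=manip.camera_params('top')
f=np.load('top0.npz'); im=f['im']; d=f['d']
hsv=cv2.cvtColor(im,cv2.COLOR_RGB2HSV)
def comps(mask,z,name,amin=15):
    cs,_=cv2.findContours(mask.astype(np.uint8),cv2.RETR_EXTERNAL,cv2.CHAIN_APPROX_NONE)
    for c in cs:
        if cv2.contourArea(c)<amin: continue
        r=cv2.minAreaRect(c)
        P=np.array([ray(p,u,v,z)[:2] for u,v in c[:,0]],np.float32)
        w=cv2.minAreaRect(P*1000)
        print(name,np.round(r[0],1),'world rect mm',np.round(w[0],1),np.round(w[1],1),round(w[2],1),'ang',)
H,S,V=[hsv[...,i].astype(int) for i in range(3)]
roi=np.zeros(H.shape,bool); roi[150:275,270:385]=1
comps((H>80)&(H<115)&(S>80)&roi,0.020,'teal')
roi=np.zeros(H.shape,bool); roi[170:225,75:190]=1
comps((H>90)&(H<115)&(S>150)&roi,0.078,'handle')
comps((V>100)&roi,0.006,'pad')
roi=np.zeros(H.shape,bool); roi[140:280,265:390]=1
comps((V>120)&roi,0.008,'board',500)
comps((H>5)&(H<20)&(S>150),0.007,'pry')
m=np.hstack([cv2.resize(im[160:230,75:190],None,fx=4,fy=4,interpolation=2)])
cv2.imwrite('pics/c1.png',m[:,:,::-1])
cv2.imwrite('pics/c2.png',cv2.resize(im[148:278,266:390],None,fx=4.5,fy=4.5,interpolation=2)[:,:,::-1])
E
```

```text
teal [318.4 225. ] world rect mm [ 519.5 -179.8] [21.  24.1] 11.0 ang
teal [360.  221.5] world rect mm [ 526.  -261.6] [23.6 21.6] 88.0 ang
teal [297.5 221.6] world rect mm [ 526.2 -139.1] [23.5 21. ] 81.0 ang
teal [337. 215.] world rect mm [ 538.9 -216.7] [23.8 19.6] 89.8 ang
handle [123.8 194.4] world rect mm [574.4 182.7] [19.2 65.6] 7.7 ang
pad [132. 197.] world rect mm [577.9 190.9] [231.5 108.9] 89.8 ang
board [326.6 213.8] world rect mm [ 543.7 -199.5] [225.7 213.9] 3.1 ang
pry [227.7 183. ] world rect mm [605.7  -1.1] [126.6  14.2] 2.7 ang
```

View pics/c1.png

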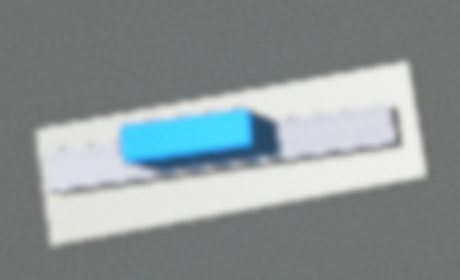

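View pics/c2.png

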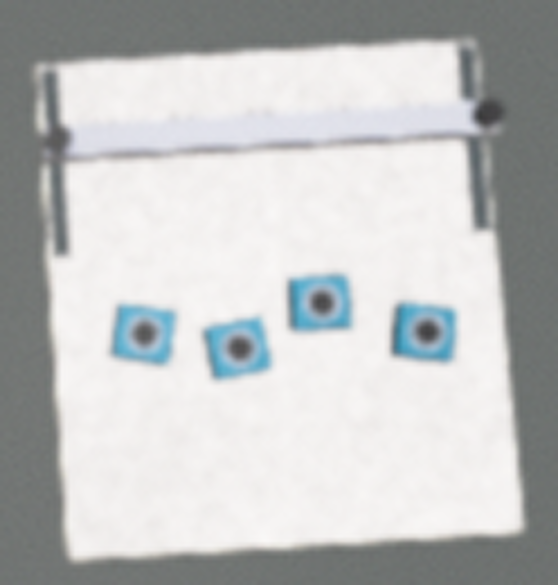

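```bash
cat >> h.py <<'E'
from scipy.spatial.transform import Rotation as Ro
def Rt(q): return Ro.from_quat([q[1],q[2],q[3],q[0]]).as_matrix()
E
python3 - <<'E'
from h import *
from rig import manip
np.set_printoptions(precision=4,suppress=True)
p=manip.camera_params('top'); s=manip.get_state()
R=Rt(s['ee_rot']); print(R)
C=lambda x,y:(266+(x+.5)/4.5-.5,148+(y+.5)/4.5-.5)
for z,l in [(.008,[(38,65),(475,38),(522,530),(70,560)]),(.008,[(75,158),(470,134)]),(.028,[(60,127),(470,104)])]:
    P=np.array([ray(p,*C(*a),z)[:2] for a in l]); print(P*1000)
    if len(l)==4: print('c',P.mean(0)*1000, np.degrees(np.arctan2(-(P[0]-P[1])[0],(P[0]-P[1])[1])),np.degrees(np.arctan2(-(P[3]-P[2])[0],(P[3]-P[2])[1])))
    else: print(np.degrees(np.arctan2(-(P[0]-P[1])[0],(P[0]-P[1])[1])))
C=lambda x,y:(75+x/4-.4,160+y/4-.4)
for z,l in [(.006,[(35,130),(410,62),(427,177),(50,245)]),(.078,[(120,126),(250,110),(253,149),(124,165)]),(.028,[(45,150),(390,107),(398,147),(50,192)])]:
    P=np.array([ray(p,*C(*a),z)[:2] for a in l]); print(P*1000)
    print('c',P.mean(0)*1000, np.degrees(np.arctan2(-(P[0]-P[1])[0],(P[0]-P[1])[1])),np.degrees(np.arctan2(-(P[3]-P[2])[0],(P[3]-P[2])[1])))
T=np.array([0.56,0.19,0.25]); print('shift',R.T@(T-s['position']))
E
```

```text
[[-0.0002  0.2395 -0.9709]
 [ 0.0016 -0.9709 -0.2395]
 [-1.     -0.0016 -0.0002]]
[[ 647.4259  -94.8702]
 [ 659.2524 -292.3949]
 [ 440.2698 -304.3169]
 [ 428.424  -106.6518]]
c [ 543.843  -199.5585] 3.4264041807743486 3.429557563992418
[[ 605.1034 -111.0006]
 [ 615.3868 -288.4117]]
3.3173437474322935
[[ 615.8414 -103.1475]
 [ 625.468  -282.9469]]
3.0647250020189767
[[587.765  287.5642]
 [621.644  100.8809]
 [563.3979  91.247 ]
 [530.2336 277.3733]]
c [575.7601 189.2664] 10.286012501935353 10.103033361804624
[[580.4285 217.9634]
 [587.5742 159.1872]
 [569.6741 157.2548]
 [562.5824 215.408 ]]
c [575.0648 187.4534] 6.931657548943848 6.952852385499572
[[575.1954 272.7336]
 [595.7086 105.8855]
 [576.0366 101.5788]
 [554.7201 269.3486]]
c [575.4152 187.3866] 7.00907739419776 7.24109601990136
shift [-0.0183 -0.6249 -0.5892]
```

Emit:
play_rows(
  plan=[
    [[0,0,-0.035,-0.033,-7],[0,0,-0.07,-0.066,-14],[0,0,-0.104,-0.098,-21],[0,-0.005,-0.139,-0.131,-28],[0,-0.005,-0.174,-0.164,-35],[0,-0.01,-0.208,-0.196,-42],[0,-0.01,-0.243,-0.229,-49],[0,-0.01,-0.278,-0.262,-56],[0,-0.015,-0.312,-0.295,-63],[0,-0.015,-0.347,-0.327,-70],[0,-0.018,-0.382,-0.36,-77],[0,-0.018,-0.416,-0.393,-83]],
  ],
)

```text
clock: 1.3
position: [0.4201, -0.0579, 0.2496]
ee_rot: [0.53, 0.468, 0.53, -0.467]
contact_force: [1.2, -0.9, 0.0]
width: 0.0857
```

```bash
cat > st.py <<'E'
from h import *
from rig import manip
import sys
np.set_printoptions(precision=4,suppress=True)
s=manip.get_state(); R=Rt(s['ee_rot'])
print('t',s['clock'],'pos',s['position'],'yaw_y',np.degrees(np.arctan2(R[1,1],R[0,1])),'q',s['qpos'],'F',s['contact_force'],'w',s['width'],'xaxis',R[:,0])
if len(sys.argv)>3:
    T=np.array([float(a) for a in sys.argv[1:4]]); print('shift',R.T@(T-s['position']))
E
python3 st.py 0.575 0.187 0.25
```

```text
t 1.3 pos [ 0.4201 -0.0579  0.2496] yaw_y 7.127742879392516 q [-0.3025  0.0332  1.7607  0.0014  1.3475 -0.4272] F [ 1.2211 -0.9444  0.0085] w 0.08570746428302072 xaxis [ 0.0006  0.0012 -1.    ]
shift [-0.0001  0.1841 -0.2238]
```

Emit:
play_rows(
  plan=[
    [[0,0,0.03,-0.036],[0,0,0.06,-0.073],[0,0,0.09,-0.11],[0,0,0.12,-0.146],[0,0,0.15,-0.18],[0,0,0.175,-0.21],[0,0,0.184,-0.223],[0,0,0.184,-0.224],[0,0,0.184,-0.224]],
  ],
)

```text
invalid input at $.plan[0][0]: expected 5 numbers
```

Emit:
play_rows(
  plan=[
    [[0,0,0.03,-0.036,0],[0,0,0.06,-0.073,0],[0,0,0.09,-0.11,0],[0,0,0.12,-0.146,0],[0,0,0.15,-0.18,0],[0,0,0.175,-0.21,0],[0,0,0.184,-0.223,0],[0,0,0.184,-0.224,0],[0,0,0.184,-0.224,0]],
  ],
)

```text
clock: 2.2
position: [0.5738, 0.1863, 0.2494]
ee_rot: [0.53, 0.467, 0.531, -0.468]
contact_force: [-0.4, -0.9, -0.1]
width: 0.0856
```

```bash
cat > wr.py <<'E'
from h import *
from rig import manip
import sys
def wp(s):
    p=manip.camera_params('wrist'); M=p['mount']; R=Rt(s['ee_rot'])
    Rwc=R@M[:3,:3]; c=R@M[:3,3]+s['position']
    return dict(intrinsics=p['intrinsics'],R=Rwc.T,t=-Rwc.T@c)
if __name__=='__main__':
    s=manip.get_state(); im,d=manip.get_image('wrist')
    p=wp(s); np.savez(sys.argv[1]+'.npz',im=im,d=d,**p); cv2.imwrite('pics/'+sys.argv[1]+'.png',im[:,:,::-1])
E
python3 st.py 0.575 0.187 0.25; python3 wr.py w1
```

```text
t 2.2 pos [0.5738 0.1863 0.2494] yaw_y 7.137771321588471 q [0.1986 0.3106 1.4096 0.0001 1.4228 0.074 ] F [-0.3518 -0.9018 -0.0641] w 0.08562886042494325 xaxis [-0.0015 -0.0002 -1.    ]
shift [-0.0006  0.0012 -0.0005]
```

View pics/w1.png

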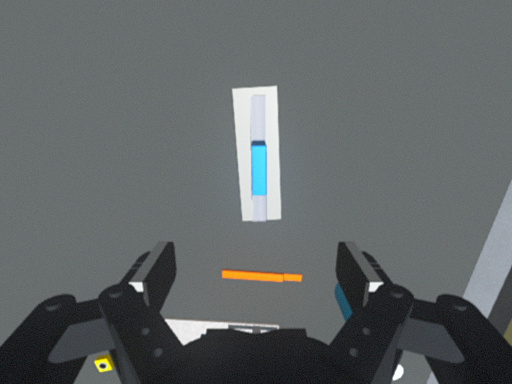

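The wrist view shows the blue handle at about (259,169), the pad around (257,153), and the jaws straddling that line.

```bash
python3 - <<'E'
from h import *
f=np.load('w1.npz'); im=f['im']; p={k:f[k] for k in('intrinsics','R','t')}
hsv=cv2.cvtColor(im,cv2.COLOR_RGB2HSV); H,S,V=[hsv[...,i].astype(int) for i in range(3)]
roi=np.zeros(H.shape,bool); roi[75:230,215:300]=1
def rect(m,z,n):
    cs,_=cv2.findContours(m.astype(np.uint8),cv2.RETR_EXTERNAL,cv2.CHAIN_APPROX_NONE); c=max(cs,key=cv2.contourArea)
    P=np.array([ray(p,u,v,z)[:2]*1000 for u,v in c[:,0]],np.float32); print(n,cv2.minAreaRect(P),P.min(0),P.max(0))
rect((H>90)&(H<115)&(S>150)&(V>170)&roi,.078,'handle')
rect((V>110)&roi,.006,'pad')
cv2.imwrite('pics/c3.png',cv2.resize(im[75:230,215:300],None,fx=4,fy=3.8,interpolation=2)[:,:,::-1])
print(im[160:165,245:275,2][0],im[200:202,240:285,1])
E
cp /dev/null /dev/null
```

```text
handle ((576.1490478515625, 189.31771850585938), (15.425121307373047, 58.4083366394043), 7.733312129974365) [565.307   159.61784] [587.5539  219.00703]
pad ((574.93310546875, 189.08506774902344), (128.36940002441406, 217.98667907714844), 7.180413722991943) [507.3257    72.923805] [652.2379  303.90112]
[231 230 228 229 231 230 228 251 253 253 252 253 253 253 253 253 253 253
 253 254 250 228 227 232 231 234 233 234 230 232] [[144 209 229 227 224 224 225 227 224 228 226 223 219 218 210 213 212 212
  213 217 217 211 211 210 206 198 194 222 230 229 227 229 228 228 227 228
  228 230 232 230 201 142 116 120 112]
 [139 208 227 226 223 226 226 227 227 225 225 226 223 215 211 212 210 212
  212 214 213 215 211 213 210 198 195 223 229 229 229 228 229 230 229 229
  228 230 230 231 202 146 117 116 119]]cp: '/dev/null' and '/dev/null' are the same file
```

View pics/c3.png

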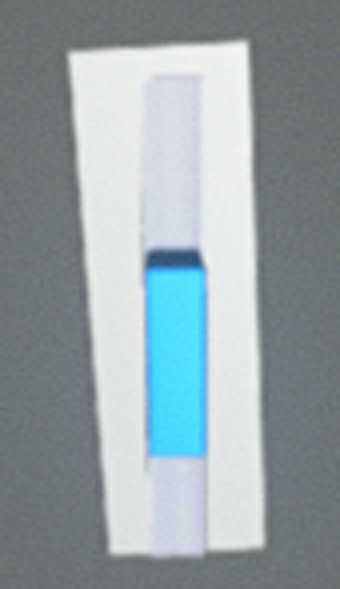

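Emit:
play_rows(
  plan=[
    [[0,0.04,0.002,-0.002,0],[0,0.08,0.002,-0.002,0],[0,0.12,0.002,-0.002,0],[0,0.155,0.002,-0.002,0],[0,0.18,0.002,-0.002,0],[0.3,0.2,0.002,-0.002,0],[0.3,0.212,0.002,-0.002,0],[0.3,0.216,0.002,-0.002,0],[0.3,0.216,0.002,-0.002,0]],
  ],
  grip_force=30,
)

```text
clock: 3.15
position: [0.5753, 0.1874, 0.0342]
ee_rot: [0.53, 0.468, 0.53, -0.469]
contact_force: [0.5, -0.2, 0.3]
width: 0.0599
```

```bash
python3 st.py 0.5755 0.1885 0.033
```

```text
t 3.15 pos [0.5753 0.1874 0.0342] yaw_y 7.042143495884274 q [ 0.1999  0.4868  1.7069 -0.      0.9487  0.077 ] F [ 0.5396 -0.208   0.2942] w 0.05990578948518828 xaxis [-0.0007 -0.0002 -1.    ]
shift [ 0.0012  0.0003 -0.0011]
```

Close at the pose, first light, then firm.

Emit:
play_rows(
  plan=[
    [[1,0.001,0,-0.001,0],[1,0.001,0,-0.001,0],[1,0.001,0,-0.001,0],[1,0.001,0,-0.001,0],[1,0.001,0,-0.001,0],[1,0.001,0,-0.001,0],[1,0.001,0,-0.001,0],[1,0.001,0,-0.001,0]],
  ],
  grip_force=40,
)

```text
clock: 3.95
position: [0.5758, 0.1885, 0.0341]
ee_rot: [0.53, 0.469, 0.53, -0.468]
contact_force: [0.5, -0.3, 5.3]
width: 0.0178
```

Emit:
play_rows(
  plan=[
    [[1,0,0,0,0],[1,0,0,0,0],[1,0,0,0,0]],
  ],
  grip_force=100,
)

```text
clock: 4.25
position: [0.5758, 0.1887, 0.0342]
ee_rot: [0.53, 0.469, 0.53, -0.468]
contact_force: [-0.6, -0.2, 3.6]
width: 0.0172
```

```bash
python3 st.py
python3 - <<'E'
from h import *
from rig import manip
im,d=manip.get_image('top'); cv2.imwrite('pics/t1.png',cv2.resize(im[140:250,60:260],None,fx=4,fy=4,interpolation=2)[:,:,::-1])
E
```

```text
t 4.25 pos [0.5758 0.1887 0.0342] yaw_y 7.053923911831886 q [0.2018 0.487  1.7062 0.     0.9474 0.0787] F [-0.5828 -0.1749  3.6027] w 0.017224639397702347 xaxis [ 0.001   0.0002 -1.    ]
```

View pics/t1.png

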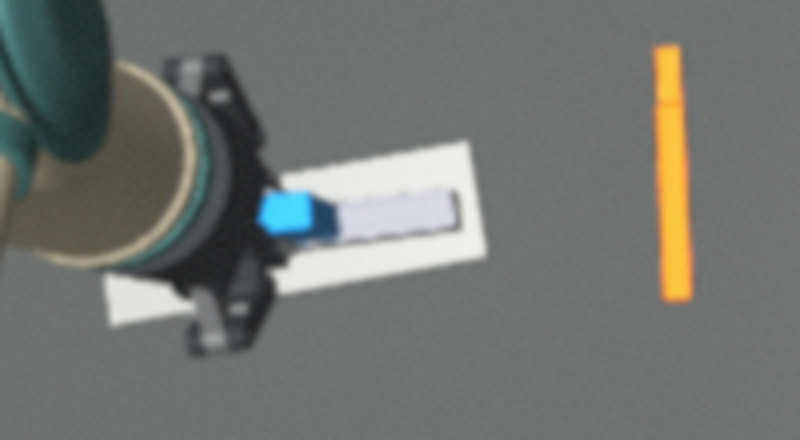

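Emit:
play_rows(
  plan=[
    [[1,-0.015,0,0,0],[1,-0.045,0,0,0],[1,-0.085,0,0,0],[1,-0.115,-0.008,0.02,0],[1,-0.125,-0.022,0.06,0],[1,-0.125,-0.038,0.1,0],[1,-0.125,-0.053,0.14,0],[1,-0.125,-0.068,0.18,1],[1,-0.125,-0.083,0.22,2],[1,-0.125,-0.098,0.26,3],[1,-0.125,-0.113,0.3,3.6],[1,-0.125,-0.128,0.34,3.6]],
  ],
)

```text
clock: 5.5
position: [0.4892, -0.1658, 0.1583]
ee_rot: [0.514, 0.485, 0.515, -0.485]
contact_force: [0.6, 0.6, -0.9]
width: 0.017
```

```bash
python3 st.py 0.482 -0.203 0.159
```

```text
t 5.5 pos [ 0.4892 -0.1658  0.1583] yaw_y 3.443889190724502 q [-0.462   0.2426  1.7439  0.0007  1.156  -0.5224] F [ 0.563   0.5537 -0.9053] w 0.017009137034843688 xaxis [-0.0005  0.001  -1.    ]
shift [-0.0008 -0.0094  0.0367]
```

Emit:
play_rows(
  plan=[
    [[1,0,-0.005,0.02,0],[1,0,-0.0094,0.0367,0],[1,0,-0.0094,0.0367,0],[1,0,-0.0094,0.0367,0]],
  ],
)

```text
clock: 5.9
position: [0.4815, -0.2026, 0.1575]
ee_rot: [0.513, 0.485, 0.516, -0.485]
contact_force: [0.1, -0.7, -2.4]
width: 0.0167
```

```bash
python3 st.py 0.482 -0.203 0.159; python3 wr.py w2;  python3 - <<'E'
from h import *
from rig import manip
for n in ['top','side']:
    im,d=manip.get_image(n); np.savez(n+'2.npz',im=im,d=d); 
    c=im[140:280,260:400] if n=='top' else im[150:300,180:360]
    cv2.imwrite(f'pics/{n}2.png',cv2.resize(c,None,fx=4,fy=4,interpolation=2)[:,:,::-1])
E
```

```text
t 5.9 pos [ 0.4815 -0.2026  0.1575] yaw_y 3.3801422107388026 q [-0.5324  0.2526  1.7317  0.0014  1.1601 -0.592 ] F [ 0.1014 -0.7217 -2.3546] w 0.016722205366146495 xaxis [-0.0018  0.0026 -1.    ]
shift [-0.0015  0.0005  0.0004]
```

View pics/w2.png

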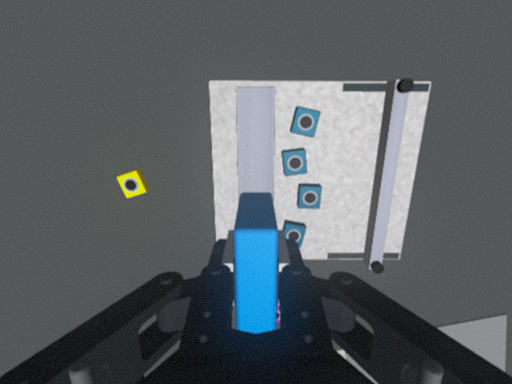

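View pics/top2.png

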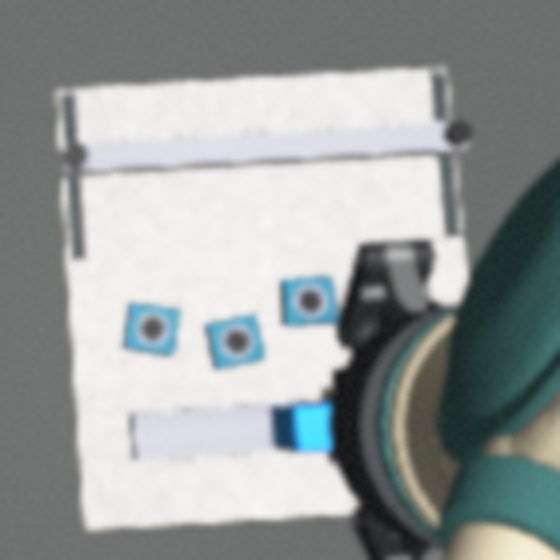

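View pics/side2.png

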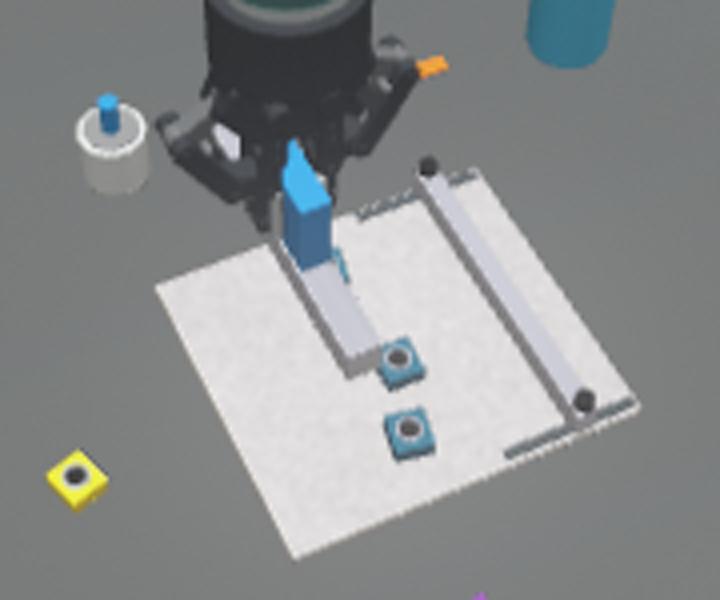

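The wrist view shows the bar (cols 236–275) square to the tool, the four blanks to its right, and the foot of the fence face running from about (386,90) to (366,260). The top view agrees.

Run:
```python
from h import *
np.set_printoptions(precision=1,suppress=True)
f=np.load('w2.npz'); im=f['im']; p={k:f[k] for k in('intrinsics','R','t')}
g=im.astype(int).sum(2)
# fence foot: first dark col scanning right from 325
pts=[]
for v in range(105,245,5):
    row=g[v,325:400]; th=(row[:10].mean()+g[v,325:400].min())/2
    k=np.argmax(row<th); pts.append((325+k-.5,v))
def ln(pts,z):
    P=np.array([ray(p,u,v,z)[:2]*1000 for u,v in pts]); vx,vy,x,y=cv2.fitLine(P.astype(np.float32),cv2.DIST_HUBER,0,.01,.01).ravel()
    if vy<0: vx,vy=-vx,-vy
    a=np.degrees(np.arctan2(-vx,vy)); print('yaw',a,'x at y=-200',x+vx/vy*(-200-y)); return P
print(pts[:3],pts[-3:]); ln(pts,.008)
pts=[]
for v in range(90,225,5):
    row=g[v,200:225]; k=np.argmax(row>(g[v,195:205].mean()+g[v,222:230].mean())/2); pts.append((200+k-.5,v))
print(pts[:3],pts[-3:]); ln(pts,.008)
# bar edges at bottom face z ~0.129 / top .151
for lo,hi,sg in ((225,245,-1),(265,285,1)):
    pts=[]
    for v in range(95,185,5):
        row=cv2.GaussianBlur(g[v:v+1].astype(np.float32),(3,1),0)[0]; dr=np.diff(row[lo:hi])*sg; k=np.argmax(dr); pts.append((lo+k+.5,v))
    print(pts[::6]); ln(pts,.151)
hsv=cv2.cvtColor(im,cv2.COLOR_RGB2HSV); H,S,V=[hsv[...,i].astype(int) for i in range(3)]
roi=np.zeros(H.shape,bool); roi[95:220,277:335]=1
m=((H>90)&(H<115)&(S>90)&roi).astype(np.uint8)
for c in cv2.findContours(m,0,cv2.CHAIN_APPROX_NONE)[0]:
    if cv2.contourArea(c)<50: continue
    P=np.array([ray(p,u,v,.02)[:2]*1000 for u,v in c[:,0]],np.float32); print(cv2.minAreaRect(P),P.min(0))
print('bar end',ray(p,255,86.5,.151)*1000)
```

```text
[(np.float64(383.5), 105), (np.float64(382.5), 110), (np.float64(381.5), 115)] [(np.float64(366.5), 230), (np.float64(365.5), 235), (np.float64(365.5), 240)]
yaw 3.2802982 x at y=-200 609.4346
[(np.float64(208.5), 90), (np.float64(209.5), 95), (np.float64(209.5), 100)] [(np.float64(214.5), 210), (np.float64(214.5), 215), (np.float64(214.5), 220)]
yaw 3.146604 x at y=-200 434.087
[(np.float64(235.5), 95), (np.float64(235.5), 125), (np.float64(236.5), 155)]
yaw 3.2466798 x at y=-200 470.46594
[(np.float64(274.5), 95), (np.float64(274.5), 125), (np.float64(283.5), 155)]
yaw 3.608673 x at y=-200 491.13727
((538.8851318359375, -216.5639190673828), (22.97008514404297, 24.735963821411133), 3.4116787910461426) [ 527.2 -229.5]
((519.3670043945312, -180.5603790283203), (22.694997787475586, 25.027772903442383), 11.047730445861816) [ 507.  -193.9]
((525.652099609375, -139.813232421875), (24.458351135253906, 23.306549072265625), 80.73582458496094) [ 512.9 -153.5]
bar end [ 475.9 -118.   151. ]
```

Emit:
play_rows(
  plan=[
    [[1,0.03,0,0,0],[1,0.06,0,0,0],[1,0.085,0,0,0],[1,0.1,0,0,0],[1,0.11,0,0,0],[1,0.116,0,0,0],[1,0.118,0,0,0],[1,0.118,0,0,0]],
  ],
)

```text
clock: 6.85
position: [0.4823, -0.2017, 0.0403]
ee_rot: [0.515, 0.485, 0.516, -0.484]
contact_force: [-0.3, 0.1, -2.4]
width: 0.017
```

```bash
python3 st.py 0.482 -0.203 0.038
```

```text
t 6.85 pos [ 0.4823 -0.2017  0.0403] yaw_y 3.525204972666197 q [-0.53    0.3811  1.8863  0.0014  0.8752 -0.5924] F [-0.2898  0.0768 -2.3582] w 0.01699618523426337 xaxis [-0.0003  0.0014 -1.    ]
shift [ 0.0023 -0.0004  0.0013]
```

Emit:
play_rows(
  plan=[
    [[1,0.001,0.003,0.001,0],[1,0.002,0.006,0.001,0],[1,0.002,0.009,0.001,0],[1,0.002,0.012,0.001,0],[1,0.002,0.014,0.001,0],[1,0.002,0.016,0.001,0],[1,0.002,0.018,0.001,0],[1,0.002,0.02,0.001,0],[1,0.002,0.022,0.001,0],[1,0.002,0.024,0.001,0],[1,0.002,0.026,0.001,0],[1,0.002,0.028,0.001,0]],
  ],
)

```text
clock: 8.05
position: [0.5104, -0.2009, 0.0383]
ee_rot: [0.515, 0.485, 0.516, -0.484]
contact_force: [-1.0, 1.1, -1.3]
width: 0.0168
```

```bash
python3 st.py 0.575 -0.202 0.038
```

```text
t 8.05 pos [ 0.5104 -0.2009  0.0383] yaw_y 3.5219315565319835 q [-0.5026  0.4144  1.8317  0.0014  0.8965 -0.565 ] F [-0.9899  1.1274 -1.307 ] w 0.0167714888233488 xaxis [-0.0004  0.0015 -1.    ]
shift [0.0003 0.0644 0.005 ]
```

Emit:
play_rows(
  plan=[
    [[1,0,0.0025,0,0],[1,0,0.005,0,0],[1,0,0.0075,0,0],[1,0,0.01,0,0],[1,0,0.0125,0,0],[1,0,0.015,0,0],[1,0,0.0175,0,0],[1,0,0.02,0,0],[1,0,0.0225,0,0],[1,0,0.025,0,0],[1,0,0.0275,0,0],[1,0,0.03,0,0]],
  ],
)

```text
clock: 9.25
position: [0.5405, -0.1991, 0.0383]
ee_rot: [0.515, 0.485, 0.516, -0.484]
contact_force: [-1.6, -0.3, -1.4]
width: 0.0167
```

```bash
python3 st.py 0.575 -0.202 0.038;  python3 - <<'E'
from h import *
from rig import manip
out=[]
for n in ['top','side']:
    im,d=manip.get_image(n); np.savez(n+'3.npz',im=im,d=d); 
    c=im[140:280,260:400] if n=='top' else im[170:290,200:340]
    out.append(cv2.resize(c,(400,400),interpolation=2))
cv2.imwrite(f'pics/s3.png',np.hstack(out)[:,:,::-1])
E
```

```text
t 9.25 pos [ 0.5405 -0.1991  0.0383] yaw_y 3.5254786299976337 q [-0.4743  0.4473  1.7697  0.0013  0.9257 -0.5366] F [-1.5937 -0.3188 -1.4111] w 0.01672530867380095 xaxis [-0.0005  0.0015 -1.    ]
shift [0.0002 0.0342 0.0051]
```

View pics/s3.png

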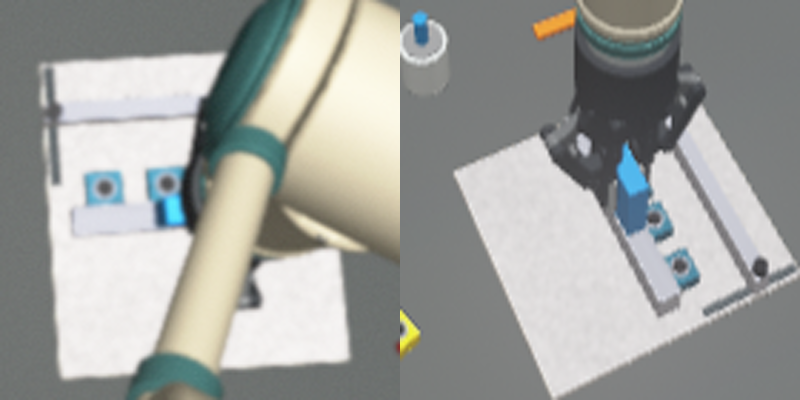

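Two blanks are seen flush on the bar at left in the top view, and the other two flush in the side view. Nothing is tipped, so I continue.

Emit:
play_rows(
  plan=[
    [[1,0,0.0025,0,0],[1,0,0.005,0,0],[1,0,0.0075,0,0],[1,0,0.01,0,0],[1,0,0.0125,0,0],[1,0,0.015,0,0],[1,0,0.0175,0,0],[1,0,0.02,0,0],[1,0,0.0225,0,0],[1,0,0.025,0,0],[1,0,0.027,0,0],[1,0,0.028,0,0]],
  ],
)

```text
clock: 10.55
position: [0.5692, -0.1974, 0.0383]
ee_rot: [0.515, 0.485, 0.515, -0.484]
contact_force: [-1.4, -0.2, -2.3]
width: 0.0171
```

Emit:
play_rows(
  plan=[
    [[1,0,0.0005,0,0],[1,0,0.001,0,0],[1,0,0.0015,0,0],[1,0,0.002,0,0],[1,0,0.0025,0,0],[1,0,0.003,0,0],[1,0,0.0035,0,0],[1,0,0.004,0,0]],
  ],
)

```text
clock: 11.35
position: [0.5732, -0.1972, 0.0383]
ee_rot: [0.515, 0.485, 0.515, -0.484]
contact_force: [-0.3, -0.3, -1.5]
width: 0.0166
```

```bash
python3 st.py 0.576 -0.202 0.038
```

```text
t 11.35 pos [ 0.5732 -0.1972  0.0383] yaw_y 3.5259588058335667 q [-0.4469  0.483   1.7007  0.0016  0.9579 -0.5093] F [-0.3332 -0.2924 -1.4583] w 0.01661069414686658 xaxis [ 0.0006  0.0012 -1.    ]
shift [0.0003 0.0025 0.0049]
```

Emit:
play_rows(
  plan=[
    [[1,0,0.0004,0,0],[1,0,0.0008,0,0],[1,0,0.0012,0,0],[1,0,0.0016,0,0],[1,0,0.002,0,0]],
  ],
)

```text
clock: 11.85
position: [0.5742, -0.197, 0.0382]
ee_rot: [0.514, 0.484, 0.516, -0.484]
contact_force: [-5.0, 0.7, 0.3]
width: 0.0168
```

```bash
python3 st.py 0.576 -0.202 0.038
```

```text
t 11.85 pos [ 0.5742 -0.197   0.0382] yaw_y 3.5196879000292616 q [-0.4455  0.4851  1.697   0.0008  0.9616 -0.5074] F [-4.9764  0.7028  0.3075] w 0.016756137666154608 xaxis [-0.0017  0.0016 -1.    ]
shift [0.0002 0.0015 0.0051]
```

Emit:
play_rows(
  plan=[
    [[1,0,0.0008,0,0],[1,0,0.0012,0,0],[1,0,0.0015,0,0]],
  ],
)

```text
clock: 12.15
position: [0.5744, -0.1968, 0.038]
ee_rot: [0.513, 0.484, 0.517, -0.485]
contact_force: [-5.8, -0.8, 0.4]
width: 0.0171
```

```bash
python3 st.py; python3 -c "
from rig import manip;print(manip.get_state()['moment'])"
```

```text
t 12.15 pos [ 0.5744 -0.1968  0.038 ] yaw_y 3.509206309259521 q [-0.4446  0.4867  1.6946 -0.0002  0.965  -0.5057] F [-5.7702 -0.8124  0.4384] w 0.017125585061199843 xaxis [-0.0044  0.0019 -1.    ]
[-0.30761603  1.06066207 -0.34891912]
```

Emit:
play_rows(
  plan=[
    [[1,0,0.0015,0,0.1],[1,0,0.002,0,0.2],[1,0,0.0025,0,0.2],[1,0,0.003,0,0.2],[1,0,0.003,0,0.2]],
  ],
)

```text
clock: 12.65
position: [0.5748, -0.1966, 0.0377]
ee_rot: [0.511, 0.484, 0.517, -0.487]
contact_force: [-8.4, -1.4, 2.2]
width: 0.0171
```

```bash
python3 st.py; python3 -c "
from rig import manip;print(manip.get_state()['moment'])"; python3 wr.py w4
```

```text
t 12.65 pos [ 0.5748 -0.1966  0.0377] yaw_y 3.3098383237360385 q [-0.4428  0.4898  1.6897 -0.0024  0.9719 -0.4992] F [-8.435  -1.3615  2.1767] w 0.017080287065398853 xaxis [-0.0097  0.0024 -0.9999]
[-0.46809314  1.45427353 -0.43234207]
```

View pics/w4.png

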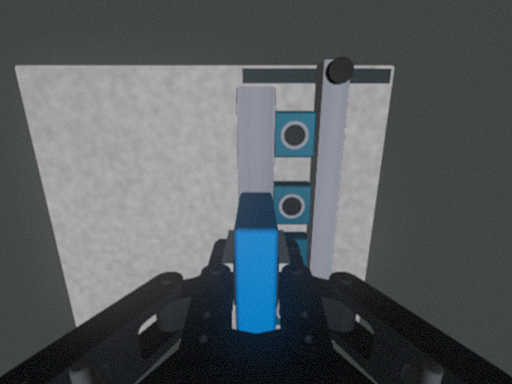

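Emit:
play_rows(
  plan=[
    [[1,0,0.0025,0,0.1],[1,0,0.003,0,0.2],[1,0,0.003,0,0.3],[1,0,0.003,0,0.4],[1,0,0.003,0,0.4]],
  ],
)

```text
clock: 13.2
position: [0.5749, -0.1965, 0.0374]
ee_rot: [0.508, 0.484, 0.517, -0.49]
contact_force: [-8.4, -2.2, 2.5]
width: 0.0169
```

```bash
python3 st.py; python3 -c "
from rig import manip;print(manip.get_state()['moment'])"
```

```text
t 13.2 pos [ 0.5749 -0.1965  0.0374] yaw_y 2.991820608069196 q [-0.4411  0.4927  1.6851 -0.0053  0.9789 -0.4903] F [-8.4119 -2.2323  2.4861] w 0.016884922216279904 xaxis [-0.0155  0.0024 -0.9999]
[-0.41185476  1.50321704  0.03798296]
```

Emit:
play_rows(
  plan=[
    [[1,0,0.003,0,0.1],[1,0,0.004,0,0.1],[1,-0.0005,0.005,0,0.1],[1,-0.0005,0.006,0,0.1],[1,-0.0005,0.006,0,0.1],[1,-0.0005,0.006,0,0.1],[1,-0.0005,0.006,0,0.1],[1,-0.0005,0.006,0,0.1]],
  ],
)

```text
clock: 14.0
position: [0.5752, -0.1963, 0.037]
ee_rot: [0.505, 0.481, 0.521, -0.493]
contact_force: [-12.5, -4.0, 3.0]
width: 0.0169
```

```bash
python3 st.py; python3 -c "
from rig import manip;print(manip.get_state()['moment'])"
```

```text
t 14.0 pos [ 0.5752 -0.1963  0.037 ] yaw_y 3.0237727421037808 q [-0.4378  0.4985  1.6753 -0.0109  0.9939 -0.4844] F [-12.5109  -4.0491   2.9805] w 0.01689271205012602 xaxis [-0.0274  0.0028 -0.9996]
[-6.16328278e-01  2.33421124e+00 -1.63697943e-03]
```

Emit:
play_rows(
  plan=[
    [[1,-0.0005,0.003,0,0],[1,-0.001,0.0,0,0],[1,-0.001,-0.002,0,0],[1,-0.001,-0.002,0,0],[1,-0.001,-0.002,0,0]],
  ],
)

```text
clock: 14.5
position: [0.5744, -0.1965, 0.0384]
ee_rot: [0.506, 0.481, 0.52, -0.492]
contact_force: [-0.2, -0.7, -1.6]
width: 0.0172
```

```bash
python3 st.py; python3 -c "
from rig import manip;print(manip.get_state()['moment'])"; python3 wr.py w5
```

```text
t 14.5 pos [ 0.5744 -0.1965  0.0384] yaw_y 3.0198964662404713 q [-0.439   0.495   1.6775 -0.0101  0.9927 -0.486 ] F [-0.182  -0.6913 -1.6372] w 0.01720311773315452 xaxis [-0.025   0.0024 -0.9997]
[-0.00983238 -0.03175566 -0.01883436]
```

View pics/w5.png

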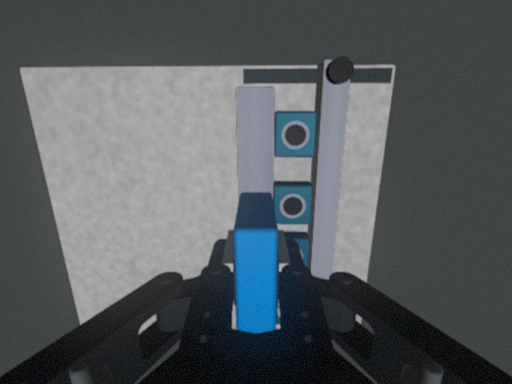

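Emit:
play_rows(
  plan=[
    [[1,-0.0003,0.0015,0,0],[1,-0.0005,0.003,0,0],[1,-0.001,0.0045,0,0],[1,-0.001,0.006,0,0],[1,-0.001,0.007,0,0],[1,-0.001,0.008,0,0],[1,-0.001,0.008,0,0],[1,-0.001,0.008,0,0]],
  ],
  grip_force=120,
)

```text
clock: 15.35
position: [0.5755, -0.1961, 0.0384]
ee_rot: [0.502, 0.477, 0.524, -0.495]
contact_force: [-13.2, -2.8, 4.9]
width: 0.0169
```

```bash
python3 st.py; python3 -c "
from rig import manip;print(manip.get_state()['moment'])"
```

```text
t 15.35 pos [ 0.5755 -0.1961  0.0384] yaw_y 3.12061421812529 q [-0.4344  0.5025  1.6633 -0.0164  1.0131 -0.4798] F [-13.1648  -2.768    4.8674] w 0.016919678920717666 xaxis [-0.0397  0.003  -0.9992]
[-0.66914385  2.47935456 -0.10231296]
```

Emit:
play_rows(
  plan=[
    [[1,-0.0005,0.0075,0,0],[1,-0.0005,0.0085,0,0.1],[1,-0.001,0.0095,0,0.1],[1,-0.001,0.0105,0,0.1],[1,-0.001,0.0105,0,0.1],[1,-0.001,0.0105,0,0.1]],
  ],
)

```text
clock: 15.95
position: [0.5759, -0.1959, 0.038]
ee_rot: [0.497, 0.472, 0.53, -0.5]
contact_force: [-17.8, -3.6, 7.1]
width: 0.017
```

```bash
python3 st.py; python3 -c "
from rig import manip;print(manip.get_state()['moment'])"
```

```text
t 15.95 pos [ 0.5759 -0.1959  0.038 ] yaw_y 3.154071107387277 q [-0.4289  0.5127  1.6456 -0.0256  1.0401 -0.4702] F [-17.7757  -3.6373   7.1348] w 0.017006379982730274 xaxis [-0.0607  0.0035 -0.9982]
[-1.03121615  3.46361611 -0.15392703]
```

Emit:
play_rows(
  plan=[
    [[1,-0.0005,0.0105,0,0.05],[1,-0.0005,0.011,0,0.05],[1,-0.0005,0.011,0,0.05],[1,-0.0005,0.011,0,0.05],[1,-0.0005,0.011,0,0.05],[1,-0.0005,0.011,0,0.05],[1,-0.0005,0.011,0,0.05],[1,-0.0005,0.011,0,0.05]],
  ],
)

```text
clock: 16.75
position: [0.5763, -0.1957, 0.0374]
ee_rot: [0.491, 0.466, 0.536, -0.505]
contact_force: [-19.9, -4.4, 9.2]
width: 0.0167
```

```bash
python3 st.py; python3 -c "
from rig import manip;print(manip.get_state()['moment'])"; python3 wr.py w6
python3 - <<'E'
from h import *
from rig import manip
im,d=manip.get_image('side'); cv2.imwrite('pics/s6.png',cv2.resize(im[150:290,200:350],None,fx=4,fy=4,interpolation=2)[:,:,::-1])
print(manip.get_state()['contact_force'])
E
```

```text
t 16.75 pos [ 0.5763 -0.1957  0.0374] yaw_y 3.222491482073866 q [-0.4232  0.5237  1.6276 -0.0348  1.0677 -0.4612] F [-19.9208  -4.3522   9.2221] w 0.01667672954635921 xaxis [-0.0827  0.0039 -0.9966]
[-1.02987648  3.69408869 -0.21011812]
[-20.46670181  -4.36779955   7.73121228]
```

View pics/s6.png

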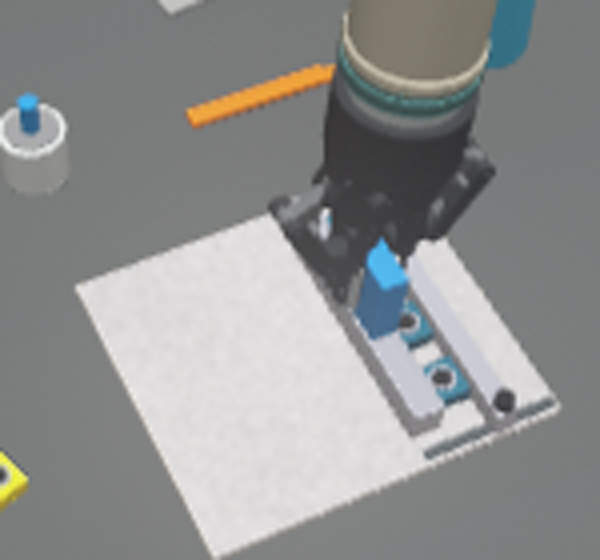

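View pics/w6.png

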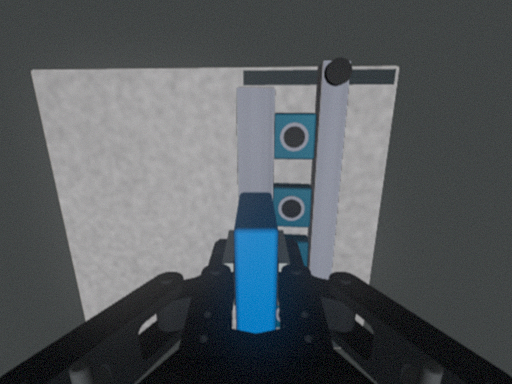

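The push reads 20 N, with the blanks flush between bar and fence in both views. Camera calls keep the last target, so I sample the force a while longer that way.

```bash
python3 - <<'E'
from h import *
from rig import manip
for i in range(14):
    manip.get_image('side')
    if i%3==0: print(np.round(manip.get_state()['contact_force'],1))
E
python3 st.py
```

```text
[-19.4  -4.2   8.6]
[-18.8  -4.7   8.2]
[-20.1  -3.8   8.8]
[-19.3  -4.7   9.2]
[-19.5  -3.8   7.8]
t 17.55 pos [ 0.5763 -0.1956  0.0374] yaw_y 3.2193417122702335 q [-0.4232  0.5237  1.6276 -0.0347  1.0677 -0.4611] F [-19.3977  -3.7892   9.0711] w 0.016853452288951888 xaxis [-0.0828  0.0039 -0.9966]
```

Emit:
play_rows(
  plan=[
    [[1,-0.0005,0.009,0,0],[1,-0.0005,0.007,0,0],[1,-0.0003,0.005,0,0],[1,0,0.003,0,0],[1,0,0.001,0,0],[1,0,-0.001,0,0],[1,0,-0.003,0,0],[1,0,-0.005,0,0],[1,0,-0.008,0,0],[1,0,-0.012,0,0],[1,0,-0.016,0,0],[1,0,-0.02,0,0]],
  ],
)

```text
clock: 18.75
position: [0.5561, -0.1967, 0.039]
ee_rot: [0.491, 0.466, 0.536, -0.505]
contact_force: [0.7, 0.5, -1.8]
width: 0.0168
```

```bash
python3 st.py; python3 wr.py w7
python3 - <<'E'
from h import *
from rig import manip
im,d=manip.get_image('side'); cv2.imwrite('pics/s7.png',cv2.resize(im[150:290,200:350],None,fx=4,fy=4,interpolation=2)[:,:,::-1])
E
```

```text
t 18.75 pos [ 0.5561 -0.1967  0.039 ] yaw_y 3.223396154198707 q [-0.4384  0.4989  1.6713 -0.0364  1.0484 -0.4749] F [ 0.736   0.5418 -1.8028] w 0.01675970910245417 xaxis [-0.0828  0.004  -0.9966]
```

View pics/s7.png

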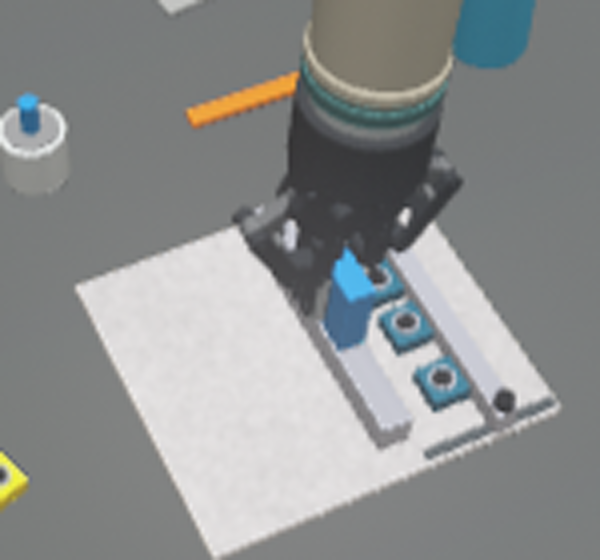

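View pics/w7.png

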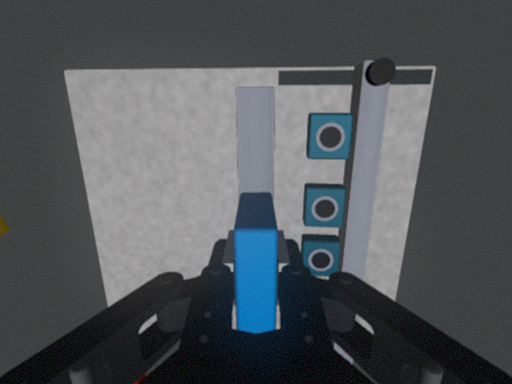

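Both views show the blanks standing in one straight row at the fence after the release. Next I lift and carry the blade back.

```bash
python3 st.py 0.55 -0.197 0.165; python3 st.py 0.577 0.189 0.165
```

```text
t 18.85 pos [ 0.5556 -0.1967  0.0391] yaw_y 3.20300184173378 q [-0.4386  0.4987  1.6717 -0.0365  1.0489 -0.4747] F [ 0.2262 -0.5433 -1.9424] w 0.01679156785752378 xaxis [-0.0834  0.0042 -0.9965]
shift [-0.125  -0.0161 -0.0011]
t 18.85 pos [ 0.5556 -0.1967  0.0391] yaw_y 3.20300184173378 q [-0.4386  0.4987  1.6717 -0.0365  1.0489 -0.4747] F [ 0.2262 -0.5433 -1.9424] w 0.01679156785752378 xaxis [-0.0834  0.0042 -0.9965]
shift [-0.1256  0.0323 -0.385 ]
```

Emit:
play_rows(
  plan=[
    [[1,-0.015,-0.003,0,0],[1,-0.045,-0.006,0,0],[1,-0.085,-0.011,-0.001,0],[1,-0.115,-0.015,-0.001,0],[1,-0.125,-0.015,-0.02,0],[1,-0.125,-0.01,-0.06,0],[1,-0.125,-0.005,-0.1,0],[1,-0.125,0,-0.145,-1],[1,-0.125,0.006,-0.19,-2],[1,-0.125,0.012,-0.235,-4],[1,-0.125,0.018,-0.28,-6],[1,-0.125,0.024,-0.325,-7]],
  ],
)

```text
clock: 20.05
position: [0.5706, 0.1315, 0.1635]
ee_rot: [0.518, 0.435, 0.566, -0.471]
contact_force: [0.9, 0.5, -2.4]
width: 0.0164
```

```bash
python3 st.py 0.577 0.189 0.13
```

```text
t 20.05 pos [0.5706 0.1315 0.1635] yaw_y 10.312226692609308 q [ 0.0995  0.38    1.5244  0.0134  1.3219 -0.0835] F [ 0.9053  0.4817 -2.3778] w 0.01636987806033639 xaxis [-0.0854  0.0046 -0.9963]
shift [ 0.0331  0.0193 -0.0548]
```

Emit:
play_rows(
  plan=[
    [[1,0,0.005,-0.025,0],[1,0.01,0.013,-0.048,0],[1,0.025,0.019,-0.055,0],[1,0.033,0.019,-0.055,0],[1,0.033,0.019,-0.055,0],[1,0.033,0.019,-0.055,0]],
  ],
)

```text
clock: 20.65
position: [0.5763, 0.188, 0.1296]
ee_rot: [0.517, 0.435, 0.566, -0.472]
contact_force: [-0.1, 0.5, -1.8]
width: 0.0164
```

```bash
python3 st.py 0.577 0.189 0.04; python3 wr.py w8
```

```text
t 20.65 pos [0.5763 0.188  0.1296] yaw_y 10.23923448889498 q [0.1884 0.4346 1.5242 0.021  1.2675 0.0033] F [-0.1154  0.5152 -1.7775] w 0.01644056487507369 xaxis [-0.0867  0.0039 -0.9962]
shift [0.0892 0.0085 0.0008]
```

View pics/w8.png

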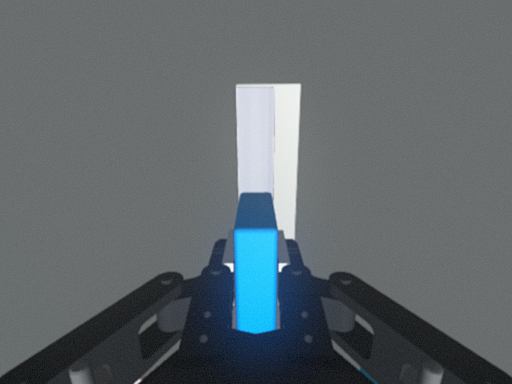

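The bar and pad edges look parallel; the pad showing on the right is parallax from the tool tilt. Descending now.

Emit:
play_rows(
  plan=[
    [[1,0.025,0.003,0,0],[1,0.05,0.005,0,0],[1,0.07,0.007,0,0],[1,0.082,0.0085,0.001,0],[1,0.087,0.0085,0.001,0],[1,0.089,0.0085,0.001,0],[1,0.089,0.0085,0.001,0]],
  ],
)

```text
clock: 21.4
position: [0.5783, 0.1888, 0.0415]
ee_rot: [0.518, 0.436, 0.566, -0.471]
contact_force: [-0.9, 0.3, -1.7]
width: 0.0167
```

```bash
python3 st.py 0.577 0.189 0.035; python3 wr.py w9;python3 - <<'E'
from h import *
from rig import manip
im,d=manip.get_image('top'); cv2.imwrite('pics/t9.png',cv2.resize(im[140:250,60:260],None,fx=4,fy=4,interpolation=2)[:,:,::-1])
E
```

```text
t 21.4 pos [0.5783 0.1888 0.0415] yaw_y 10.202570505972277 q [ 0.1889  0.5186  1.625   0.023   1.08   -0.    ] F [-0.9085  0.3031 -1.6516] w 0.016658581122847533 xaxis [-0.0841  0.0046 -0.9964]
shift [ 0.0066 -0.0007 -0.0003]
```

View pics/t9.png

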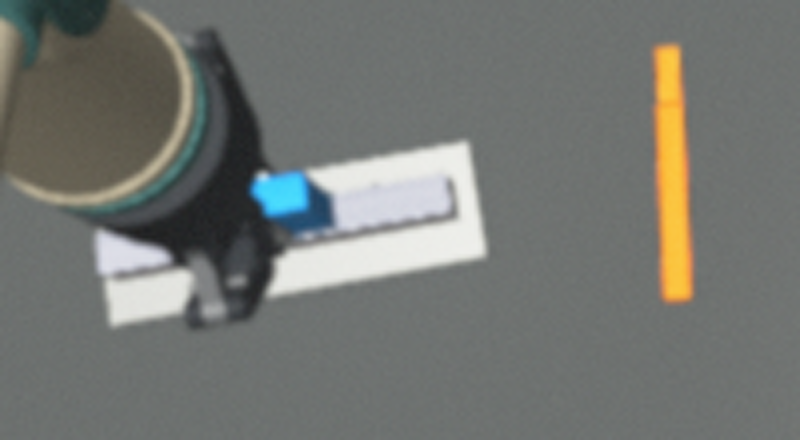

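View pics/w9.png

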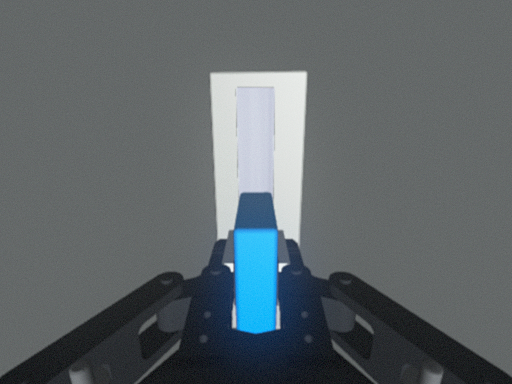

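The bar sits close to the middle of the pad in both views, at cols 237–275 within 213–305 in the wrist view. I lower it until it touches.

Emit:
play_rows(
  plan=[
    [[1,0.002,0,0,0],[1,0.004,0,0,0],[1,0.005,0,0,0],[1,0.006,0,0,0],[1,0.0065,0,0,0],[1,0.007,0,0,0]],
  ],
)

```text
clock: 22.1
position: [0.578, 0.1894, 0.0358]
ee_rot: [0.518, 0.436, 0.566, -0.471]
contact_force: [-1.6, 2.0, 7.3]
width: 0.0166
```

```bash
python3 st.py 0.577 0.189 0.034
```

```text
t 22.1 pos [0.578  0.1894 0.0358] yaw_y 10.216771530163282 q [ 0.1898  0.5239  1.6321  0.0236  1.0661 -0.    ] F [-1.604   1.9865  7.2521] w 0.01661231147152511 xaxis [-0.0829  0.0051 -0.9965]
shift [ 0.0019 -0.0009  0.0002]
```

Emit:
play_rows(
  plan=[
    [[1,0.0005,0,0,0],[1,0.001,0,0,0],[1,0.001,0,0,0],[1,0.001,0,0,0]],
  ],
  grip_force=20,
)

```text
clock: 22.5
position: [0.5781, 0.1895, 0.0358]
ee_rot: [0.518, 0.436, 0.565, -0.471]
contact_force: [-2.2, 0.2, 5.9]
width: 0.0166
```

Emit:
play_rows(
  plan=[
    [[0.75,0,0,0,0],[0.7,0,0,0,0],[0.65,0,0,0,0],[0.55,0,0,0,0],[0.4,0,0,0,0],[0.3,0,0,0,0],[0.3,0,0,0,0]],
  ],
)

```text
clock: 23.2
position: [0.5781, 0.1894, 0.0357]
ee_rot: [0.518, 0.436, 0.565, -0.471]
contact_force: [-0.4, 0.5, 0.4]
width: 0.0597
```

```bash
python3 st.py 0.577 0.189 0.2; python3 wr.py w10
```

```text
t 23.2 pos [0.5781 0.1894 0.0357] yaw_y 10.215352242868892 q [0.19   0.5239 1.6325 0.0235 1.0652 0.0003] F [-0.3556  0.5308  0.3648] w 0.05966709569873538 xaxis [-0.0823  0.0051 -0.9966]
shift [-0.1637 -0.0143 -0.003 ]
```

View pics/w10.png

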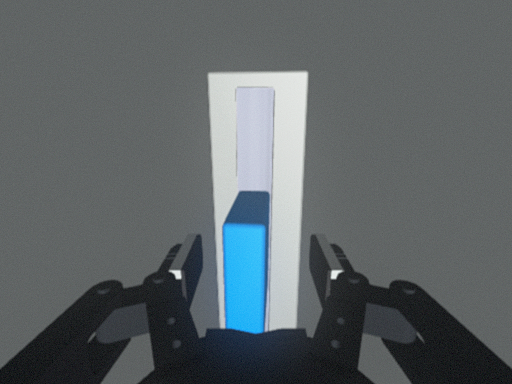

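The blade stands upright and free between the open fingers, with the handle near cols 225–270. I go straight up in the world frame.

Emit:
play_rows(
  plan=[
    [[0.3,-0.015,-0.0013,0,0],[0.3,-0.035,-0.003,0,0],[0.3,-0.06,-0.0052,0,0],[0.3,-0.09,-0.0078,0,0],[0.2,-0.125,-0.011,0,0],[0,-0.164,-0.0143,0,0],[0,-0.164,-0.0143,0.03,0],[0,-0.164,-0.0143,-0.02,0],[0,-0.164,-0.0143,-0.06,0],[0,-0.164,-0.0143,-0.1,0],[0,-0.164,-0.0143,-0.1,0]],
  ],
)

```text
clock: 24.35
position: [0.5588, 0.289, 0.2023]
ee_rot: [0.519, 0.436, 0.567, -0.469]
contact_force: [-0.2, -1.1, -0.2]
width: 0.0853
```

```bash
python3 st.py
python3 - <<'E'
from h import *
from rig import manip
out=[]
for n in ['top','side']:
    im,d=manip.get_image(n); np.savez(n+'F.npz',im=im,d=d); cv2.imwrite(f'pics/{n}F.png',im[:,:,::-1])
im=np.load('topF.npz')['im']; p=manip.camera_params('top')
cv2.imwrite('pics/cF.png',cv2.resize(im[148:278,266:390],None,fx=4.5,fy=4.5,interpolation=2)[:,:,::-1])
hsv=cv2.cvtColor(im,cv2.COLOR_RGB2HSV); H,S,V=[hsv[...,i].astype(int) for i in range(3)]
roi=np.zeros(H.shape,bool); roi[150:275,270:385]=1
b=np.radians(3.4)
for c in cv2.findContours(((H>80)&(H<115)&(S>80)&roi).astype(np.uint8),0,cv2.CHAIN_APPROX_NONE)[0]:
    if cv2.contourArea(c)<15: continue
    P=np.array([ray(p,u,v,.02)[:2]*1000 for u,v in c[:,0]],np.float32); w=cv2.minAreaRect(P); q=np.array(w[0])-[543.8,-199.6]
    print(np.round(w[0],1),w[2], "board x'",q@[np.cos(b),np.sin(b)],'y',q@[-np.sin(b),np.cos(b)])
E
```

```text
t 24.35 pos [0.5588 0.289  0.2023] yaw_y 10.466041560568032 q [0.346  0.4122 1.372  0.0359 1.4326 0.1579] F [-0.1971 -1.0912 -0.2398] w 0.0853404726968782 xaxis [-0.0826  0.008  -0.9965]
[ 593.7 -135.1] 89.80870056152344 board x' 53.64851708677141 y 61.42106596937995
[ 595.6 -177. ] 89.79621124267578 board x' 53.01806428294847 y 19.527293715796585
[ 597.4 -212.6] 89.79730224609375 board x' 52.77784176106208 y -16.167620536018077
[ 599.3 -255.3] 89.81234741210938 board x' 52.09925510785343 y -58.85305294153204
```

View pics/topF.png

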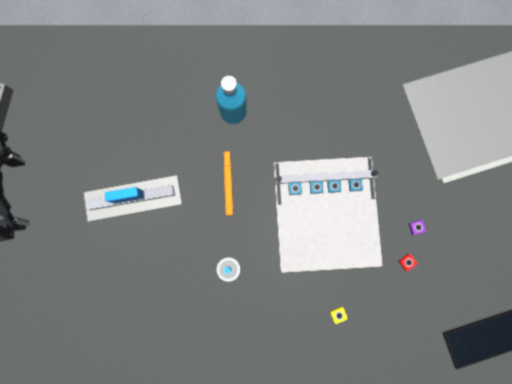

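View pics/cF.png

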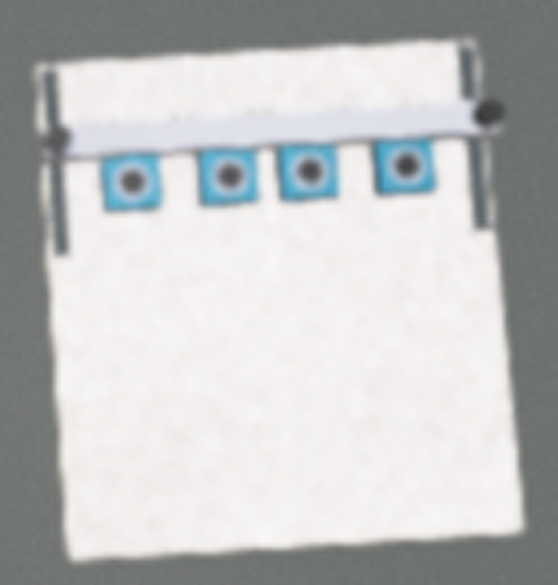

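The blanks look to be in a row at the fence and the blade is on its pad. The coarse pixel slope of the row differs from the fence by about 0.7°, so I check it closer with the wrist camera.

```bash
python3 st.py 0.56 -0.16 0.2
```

```text
t 24.45 pos [0.5596 0.285  0.2021] yaw_y 10.326026064435432 q [0.3419 0.4116 1.3735 0.0318 1.4329 0.1569] F [-0.7249 -0.8989  0.4953] w 0.08555054050602069 xaxis [-0.0824  0.0041 -0.9966]
shift [ 0.0002 -0.0789  0.438 ]
```

Emit:
play_rows(
  plan=[
    [[0,0,-0.004,0.02,0],[0,0,-0.011,0.06,0],[0,0,-0.019,0.105,0],[0,0,-0.027,0.15,0],[0,0,-0.035,0.195,1],[0,0,-0.043,0.24,2],[0,0,-0.051,0.285,3],[0,0,-0.059,0.33,4],[0,0,-0.067,0.375,5],[0,0,-0.075,0.415,6],[0,0,-0.079,0.438,7],[0,0,-0.079,0.438,7]],
  ],
)

```text
clock: 25.65
position: [0.5583, -0.1658, 0.2]
ee_rot: [0.49, 0.467, 0.534, -0.506]
contact_force: [-0.3, 0.0, -0.8]
width: 0.0858
```

Emit:
play_rows(
  plan=[
    [[0,0,0,0,0],[0,0,0,0,0],[0,0,0,0,0]],
  ],
)

```text
clock: 25.95
position: [0.5579, -0.1653, 0.2001]
ee_rot: [0.49, 0.467, 0.534, -0.506]
contact_force: [0.1, 0.4, -0.2]
width: 0.0854
```

```bash
python3 st.py; python3 wr.py w11
```

```text
t 25.95 pos [ 0.5579 -0.1653  0.2001] yaw_y 2.9539688695865887 q [-0.3891  0.349   1.4781 -0.0299  1.3928 -0.4339] F [ 0.1432  0.379  -0.1656] w 0.08538346904469825 xaxis [-0.0834  0.0025 -0.9965]
```

View pics/w11.png

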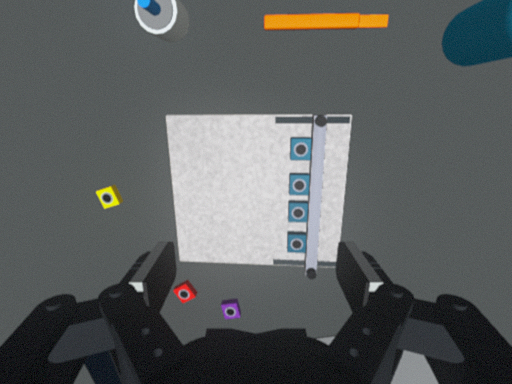

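Run:
```python
from h import *
np.set_printoptions(precision=2,suppress=True)
f=np.load('w11.npz'); im=f['im']; p={k:f[k] for k in('intrinsics','R','t')}
cv2.imwrite('pics/c11.png',cv2.resize(im[125:260,270:340],None,fx=4.4,fy=4.4,interpolation=2)[:,:,::-1])
hsv=cv2.cvtColor(im,cv2.COLOR_RGB2HSV); H,S,V=[hsv[...,i].astype(int) for i in range(3)]
roi=np.zeros(H.shape,bool); roi[130:258,280:313]=1
n,l,st,ce=cv2.connectedComponentsWithStats(((H>85)&(H<115)&(S>90)&roi).astype(np.uint8))
L=[]
for i in range(1,n):
    if st[i,4]<60: continue
    x,y,w,h=st[i,:4]
    # dark dot centroid
    g=im[y+3:y+h-3,x+3:x+w-3].max(2).astype(float); wt=np.clip(75-g,0,None)
    yy,xx=np.mgrid[y+3:y+h-3,x+3:x+w-3]; d=(np.sum(wt*xx)/wt.sum(),np.sum(wt*yy)/wt.sum())
    L.append(ray(p,*d,.0205)[:2]*1000); print(st[i],np.array(d),L[-1])
L=np.array(L,np.float32); k=np.polyfit(L[:,1],L[:,0],1); print('row yaw',np.degrees(np.arctan(-k[0])),'res',L[:,0]-np.polyval(k,L[:,1]),'x at -200',np.polyval(k,-200))
# fence top near edge (bright transition) along rows, and board left edge
g=im.astype(int).sum(2)
q=[]
for v in list(range(128,258,3)):
    r=g[v,160:190]; k0=(r[:4].mean()+r[-4:].mean())/2; i=np.argmax(r>k0); q.append((159+i+(k0-r[i-1])/(r[i]-r[i-1]+1e-6),v))
P=np.array([ray(p,u,v,.008)[:2]*1000 for u,v in q]); k=np.polyfit(P[:,1],P[:,0],1);print('board rear yaw',np.degrees(np.arctan(-k[0])),np.polyval(k,-200))
q=[]
for v in list(range(128,258,3)):
    r=g[v,313:335].astype(float); dd=np.diff(r); i=np.argmax(dd); 
    q.append((313+i+.5,v))
P=np.array([ray(p,u,v,.028)[:2]*1000 for u,v in q]);k=np.polyfit(P[:,1],P[:,0],1);print('fence far top yaw',np.degrees(np.arctan(-k[0])),np.polyval(k,-200))
```

```text
[291 138  21  22 269] [302.12 147.88] [ 594.73 -134.31]
[290 174  20  21 236] [302. 186.] [ 599.18 -179.72]
[289 202  19  20 211] [299.33 212.83] [ 599.4  -214.29]
[288 234  18  18 185] [296.39 243.89] [ 599.84 -257.07]
row yaw 2.2530107886752266 res [-1.12  1.55  0.4  -0.84] x at -200 598.4323889373894
board rear yaw 3.091668590808331 434.3097359654369
fence far top yaw 5.927405592166535 621.863802073835
```

View pics/c11.png

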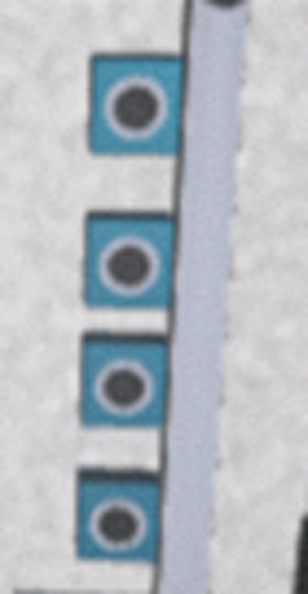

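The crop shows all four blanks with their far edges against the fence's thin dark foot line (crop x 183, 173, 168, 160, on a straight line). The automatic dot centroids were spoiled by the fence shadow, so I set those aside. Last, I check the blade on its pad.

Run:
```python
from h import *
im=np.load('topF.npz')['im']; s=np.load('sideF.npz')['im']
a=cv2.resize(im[160:230,75:190],None,fx=4,fy=4,interpolation=2); b=cv2.resize(s[90:160,195:275],(320,280),interpolation=2)
cv2.imwrite('pics/c12.png',np.hstack([a,b])[:,:,::-1])
```

```text
(no output)
```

View pics/c12.png

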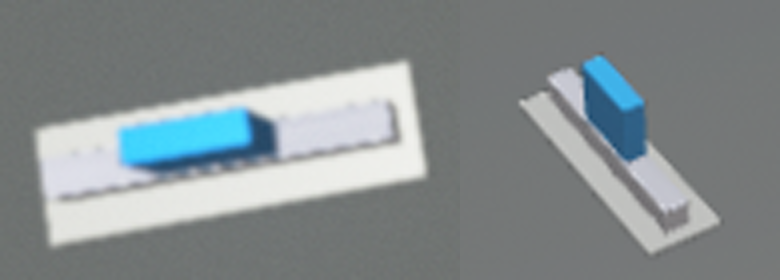

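The blade stands lengthwise on the pad; its outline centre matches the pad centre within about 2 mm and they are parallel. The arm touches nothing, so I hand in.

```bash
python3 -c "
from rig import manip
print(manip.get_state()['clock'],manip.get_state()['contact_force']); print(manip.sign_off())"
```

```text
26.0 [-0.11476289  0.24684142 -0.11471936]
the job is handed in; nothing more can be done
None
```

The job is handed in after 26.0 s of the 72 s allowed, and the arm was touching nothing at the end. I gripped the straightedge by its blue handle, pushed the four blanks slowly to the fence, then held them there and stood the straightedge back on its pad.

- **Push:** the force in the pushing direction rose to about 20 N, and every reading over the roughly 0.8 s hold that followed was between 18.8 and 20.5 N. The first press was uneven, so I turned the straightedge slightly until the push was balanced across the blanks. I also backed off once at about 12 N before the final push.
- **Blanks:** the wrist picture shows all four flush against the fence in a straight row, to within about 0.6 mm by eye.
- **Straightedge:** it stands parallel to the pad and about 2 mm from its centre. The bottle, pot, pry tool and coloured look-alikes appear undisturbed.

Two things were less clean:
- **Tool tilt:** the tool leaned about 4.7° under the press, with 8–9 N of upward and about 4 N of sideways force. The blanks stayed flat in the pictures, and the blade settled upright when I let go.
- **Row check:** my automatic measurements of the row's angle disagreed with the fence (about 2.3° from the wrist view and 2.7° from the top view, against 3.1–3.4°). I put this down to pixel size and the fence's shadow, and relied on the blank edges in the picture.

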